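Weigh the cheeses on the counter scale

TASK

Weigh the loose pieces of cheese together: turn the scale's dial from where it is to the two-dot weigh mark, and with the pan still empty half-press the scale's key to its first click and hold it there for about a second to zero it, then let it up; never press it right through while the pan is empty, as that prints a false label. Set every piece of cheese that is there flat and right way up on the pan, side by side, and then press the key fully down to print the label. Then move all the cheeses to the wooden board, again flat and right way up beside one another, and turn the dial back to off (the open circle), without disturbing the mustard jar or the blue cup.

Things in the scene. Friction and masses are not known exactly. Their poses are not given: they have to be found in the camera images.
- scale: White counter scale fixed to the counter, 300 mm (its x) by 280 mm (its y). Origin: middle of the footprint, at counter height. Its low console, 55 mm high, is on its -x side, towards the robot, and carries the dial (at x -105, y -80 mm) and the key (at x -105, y +85 mm); the steel pan is on its +x side.
- pan (a point): Centre of the top face of the scale's flat steel pan, 72 mm above the counter (at scale x +50 mm); axes as the scale's. The pan measures 190 mm (x) by 280 mm (y) outside, with a lip 4 mm thick and 6 mm high all round.
- dial (a joint): Angle (rad) of the scale's black selector dial about a vertical axis; grows clockwise seen from above; limits 0 to 1.8. Four detents, at 0 (off, small open circle; the pointer line then points to the scale's -x), 0.6 (one dot), 1.2 (two dots: weigh) and 1.8 (three dots); the marks are printed round the dial. It springs into the nearest detent when let go near it, with a torque of about 0.05 N m.
- dial_grip (a point): On the dial's axis, 85 mm above the counter, at the height to grip. The dial's grip is an upright bar 42 mm long, 14 mm thick, from 65 to 97 mm above the counter; the point turns with the dial: the bar lies along its x (flat sides face its y), the white pointer line is on its -x half.
- key (a joint): First-stage travel (m) of the scale's two-stage key: 0 up, 0.006 at the first click. A light spring, 1 N at the start to 4 N at the first click. Counts as half-pressed above 0.003.
- key_full (a joint): Further, second-stage travel (m) of the same key, 0 to 0.005: does not move until the push exceeds 8 N and needs 11 N at the bottom. Counts as fully pressed above 0.0035; with less than 0.002 the key is still only half-pressed. The whole key springs back up when let go. The cap sinks by the sum of both travels.
- key_top (a point): Centre of the top of the key's round black cap, 38 mm in diameter, 78 mm above the counter when up; it moves with the cap. Pushed straight down.
- board: Wooden serving board with a low raised edge, fixed on the counter, 270 mm (its x) by 190 mm (its y), its flat top face 18 mm above the counter, with a lip round it 8 mm wide and 6 mm high. Origin: middle of its underside, at counter height.
- round_large: Small whole cheese, a firm round disc 64 mm in diameter, 42 mm high, about 150 g. Origin: centre of its underside, z up. May be absent.
- round_small: Smaller whole cheese, a round 50 mm in diameter, 44 mm high, about 100 g. Origin: centre of its underside, z up. May be absent.
- block: Rectangular piece of cheese with a rind on top, 80 mm (its x) by 46 mm (its y), 42 mm high, about 170 g. Origin: centre of its underside, z up. May be absent.
- wedge: Wedge of cheese 80 mm long (its x), 42 mm high, about 120 g: its flanks, each 0.18 rad off its x axis, spread from about 22 mm wide at the point (-x) through 35 mm in the middle to 48 mm at the rind (+x). Origin: centre of its underside, z up. May be absent.
- mustard_jar: Jar with a white cap, 56 mm in diameter, 75 mm high, standing among the cheeses: leave it alone. Origin: centre of its underside.
- pick_cup: Blue cup, 64 mm across, 75 mm high, standing just beyond the cheeses: leave it alone. Origin: centre of its underside.

How it is judged:
On the way, in this order (a step that is already met when the one before it is completed fails the run):
1. the dial is at the two-dot weigh mark (1.2 rad, within 0.15) (value of joint dial between 1.05 and 1.35 rad), for 0.3 s.
2. with the dial at weigh and the pan empty, the key is held half-pressed, at its first click, for half a second (all of step 1 and value of joint key above 0.003 m and value of joint key_full below 0.002 m and horizontal distance between each of round_large, round_small, block, wedge and pan above 0.17 m), for 0.5 s.
3. the key is up and every cheese stands on the pan, let go (value of joint key below 0.0015 m and x of round_large in the frame of pan between -0.095 and 0.095 m and y of round_large in the frame of pan between -0.14 and 0.14 m and z of round_large in the frame of pan between -0.006 and 0.005 m and angle between each of round_large, round_small, block, wedge's own z axis and vertical below 0.1 rad and x of round_small in the frame of pan between -0.095 and 0.095 m and y of round_small in the frame of pan between -0.14 and 0.14 m and z of round_small in the frame of pan between -0.006 and 0.005 m and x of block in the frame of pan between -0.095 and 0.095 m and y of block in the frame of pan between -0.14 and 0.14 m and z of block in the frame of pan between -0.006 and 0.005 m and x of wedge in the frame of pan between -0.095 and 0.095 m and y of wedge in the frame of pan between -0.14 and 0.14 m and z of wedge in the frame of pan between -0.006 and 0.005 m and contact force between the fingers and round_large below 0.05 N and contact force between the fingers and round_small below 0.05 N and contact force between the fingers and block below 0.05 N and contact force between the fingers and wedge below 0.05 N), for 0.3 s.
4. with the dial at weigh and every cheese on the pan, the key is pressed fully (all of step 1 and value of joint key_full above 0.0035 m and x of round_large in the frame of pan between -0.095 and 0.095 m and y of round_large in the frame of pan between -0.14 and 0.14 m and z of round_large in the frame of pan between -0.006 and 0.005 m and angle between each of round_large, round_small, block, wedge's own z axis and vertical below 0.1 rad and x of round_small in the frame of pan between -0.095 and 0.095 m and y of round_small in the frame of pan between -0.14 and 0.14 m and z of round_small in the frame of pan between -0.006 and 0.005 m and x of block in the frame of pan between -0.095 and 0.095 m and y of block in the frame of pan between -0.14 and 0.14 m and z of block in the frame of pan between -0.006 and 0.005 m and x of wedge in the frame of pan between -0.095 and 0.095 m and y of wedge in the frame of pan between -0.14 and 0.14 m and z of wedge in the frame of pan between -0.006 and 0.005 m), for 0.05 s.
At the end, for the whole second after the job is handed in: Every cheese that is there rests on the wooden board itself, right way up (within 0.1 rad), its centre within the board's outline; the dial is back at off (within 0.15 rad); the key is up (x of round_large in the frame of board between -0.135 and 0.135 m and y of round_large in the frame of board between -0.095 and 0.095 m and z of round_large in the frame of board between 0.012 and 0.023 m and angle between each of round_large, round_small, block, wedge's own z axis and vertical below 0.1 rad and x of round_small in the frame of board between -0.135 and 0.135 m and y of round_small in the frame of board between -0.095 and 0.095 m and z of round_small in the frame of board between 0.012 and 0.023 m and x of block in the frame of board between -0.135 and 0.135 m and y of block in the frame of board between -0.095 and 0.095 m and z of block in the frame of board between 0.012 and 0.023 m and x of wedge in the frame of board between -0.135 and 0.135 m and y of wedge in the frame of board between -0.095 and 0.095 m and z of wedge in the frame of board between 0.012 and 0.023 m and linear speed of each of round_large, round_small, block, wedge below 0.02 m/s and value of joint dial below 0.15 rad and value of joint key below 0.0015 m); the robot touches nothing.
It fails at once if the key is pressed past its first click into the second stage while there is no cheese on the pan (value of joint key_full above 0.0025 m and horizontal distance between each of round_large, round_small, block, wedge and pan above 0.17 m).
It fails at once if the mustard jar or the blue cup is moved more than 60 mm or knocked over (distance of any of mustard_jar, pick_cup from where it was at the start of the episode above 0.06 m or angle between any of mustard_jar, pick_cup's own z axis and vertical above 0.5 rad).
Of round_large, round_small, block, wedge only 2 to 3 are there at a start; the rules pass over those that are not, and their reading is None.
At some moment in a run one of round_large, round_small, block, wedge may be knocked a few centimetres aside while the robot is not near it.
It also fails if it takes over 210 s, if anything falls off the work surface, if the arm or the gripper's body presses on something with over 40 N, if the wrist force passes 120 N, or if a joint passes its speed limit or range.

ROBOT

A 6-joint arm with a two-finger parallel gripper is mounted at the origin on the work surface. World frame = base frame: x ahead of the robot, y to its left, z up, the work surface at z = 0. Lengths are in m, angles in rad, forces in N, time in s.
With the tool pointing down it reaches from about 0.425 to 0.95 m from the base axis. Payload 3.5 kg.
Tool frame: the origin (TCP) lies midway between the tips of the shut fingers; the grasp point (between the pads) lies 19 mm behind it; z points along the fingers, y is the line along which they close (so a half turn about z gives the same grasp; the last joint's range is limited). The gripper opens to 85 mm and grips with 20 to 120 N. Pads are 22 mm wide; open, the fingers measure 114 mm over their backs; the gripper's body (76 mm by 85 mm) begins 54 mm behind the grasp point. The pads swing forward as they close: fully open they stand 13 mm farther back than shut.
Start: joints at [-1.465, 0.286, 1.577, -0, 1.279, -0.15], TCP at [0.171, -0.653, 0.231] pointing down, gripper open.
Joint ranges: [-2.77, 2.77], [-0.9, 2.22], [0.21, 2.48], [-1.53, 4.67], [0.24, 2.81], [-2.84, 2.84]. Speed limits (rad/s): [2.79, 2.79, 3.14, 3.14, 3.14, 3.14].

INTERFACE

Orientations are given as a unit quaternion [x, y, z, w].
In Python, from plant import get_state, read_camera, ctrl gives the robot as it stands.
- The arm moves only by the shell command python3 -m crank 'ROWS' [FORCE]. ROWS is JSON, a list of rows, each a list of 3 entries, a list of its own where there are three numbers: the shift along the tool's x, y, z in mm, then the turn about the tool's z in degrees, then the closure in counts, from 0 (fully open) to 255 (shut). In form: [[[tx, ty, tz], yaw, claw], ...]. A call has 1 to 10 rows; each row is the pose to reach, as a shift and turn from the pose commanded when the call began, along the tool's axes at that moment; what a row does not reach only later rows make up. A row lasts 1/10 s, in which the tool goes at most 50 mm and 8.59 degrees, less where a joint would pass 70% of its speed; a pose out of reach is approached as far as the arm can. A call with a gripper value outside its range is refused whole. The fingers move at their own pace and stop on an object; FORCE is the grip in N (left out, the last holds). Time passes only in rows, so rows that repeat a pose let the fingers close. It gives the time, the measured TCP pose, the force, the opening and the grip force at its end, in the units of the state.
- get_state(): the state, without advancing time (a new reading comes with each control period).
- read_camera(name): name is "scene" or "top" or "wrist"; returns a dict with "frame" (384x512x3 uint8, blue, green, red), "range_z" (384x512 float32, m along the optical axis (not along the pixel's ray), 0 where there is no reading), "vfov" (degrees; the focal length in pixels is half the picture's height over the tangent of half this angle, whatever the lens; pixels are square), "cx", "cy" (the principal point, pixels), "k1" (the pictures are not rectified: a ray, as slopes to the right and down, at radius r is drawn at 1 + k1 r^2 times it, then the intrinsics apply), "origin" and "orientation" of the camera in the world. Camera axes: x right, y down, z forward; pixel columns grow to the right and rows downward; lengths in m; the calibration is good to about 2 mm. A picture is of the moment at which its call begins.
- ctrl.sign_off(): hands the job in; it is judged then, once.
The state is a dict: "time": time; "qpos": joint angles; "dq": joint speeds; "joint_efforts": joint torques, N m; "eef_pos": TCP position; "tcp_rot": TCP orientation; "contact_force": force on the tool from outside, world axes, zero at the start; "wrist_torque": the same for the moment, N m; "opening": opening from 0.0 (shut) to 1.0 (fully open); "finger_force": force on a finger pad.
Only numpy, scipy, OpenCV 4.12 (cv2) and the standard library are available. Lean on these libraries where they do the work, as an engineer would, in place of code of your own. Each camera call takes 0.05 s, during which the arm holds its last target. There are 200 camera calls.

## Working session

There is one attempt and no reset: what is moved stays moved. The work goes in short steps, Python scripts to look and compute and a shell command to move; the robot and the scene stay as the last step left them, time stands still between calls to the robot, and variables do not carry over. Pictures are saved under pics/ and viewed, at most 14 in all, crops included, and the job is handed in when it is done.

```bash
ls; mkdir -p pics
cat > h.py <<'E'
import numpy as np, cv2
from plant import get_state, read_camera, ctrl
from scipy.spatial.transform import Rotation as R
def cam(n):
    return read_camera(n)
def f_(c): return c["frame"].shape[0]/2/np.tan(np.radians(c["vfov"])/2)
def rays(c,uv):
    uv=np.atleast_2d(np.asarray(uv,float)); f=f_(c)
    K=np.array([[f,0,c["cx"]],[0,f,c["cy"]],[0,0,1]])
    p=cv2.undistortPoints(uv.reshape(-1,1,2),K,np.array([c["k1"],0,0,0,0.])).reshape(-1,2)
    return np.c_[p,np.ones(len(p))]
def plane(c,uv,z):
    d=R.from_quat(c["orientation"]).apply(rays(c,uv)); o=np.asarray(c["origin"])
    return o+d*((z-o[2])/d[:,2])[:,None]
def cloud(c):
    h,w=c["range_z"].shape; v,u=np.mgrid[:h,:w]
    r=rays(c,np.c_[u.ravel(),v.ravel()])
    P=R.from_quat(c["orientation"]).apply(r*c["range_z"].reshape(-1,1))+np.asarray(c["origin"])
    P[c["range_z"].ravel()==0]=np.nan
    return P.reshape(h,w,3)
def tool(p,yaw=None):
    "world point -> shift (mm) in present tool axes"
    s=get_state(); return np.round(1000*R.from_quat(s["tcp_rot"]).inv().apply(np.asarray(p)-s["eef_pos"]),1)
E
python3 - <<'E'
from h import *
import pickle
s=get_state(); print(s["eef_pos"],s["tcp_rot"],s["opening"],R.from_quat(s["tcp_rot"]).as_matrix().round(2))
for n in("scene","top"):
    c=cam(n); cv2.imwrite(f"pics/{n}0.png",c["frame"]); pickle.dump(c,open(n+".pkl","wb")); print(n,c["origin"],c["vfov"],c["cx"],c["cy"],c["k1"],R.from_quat(c["orientation"]).as_matrix().round(2).tolist())
E
```

```text
pics
[ 0.17076576 -0.65235353  0.22990498] [ 9.91828566e-01  1.27572070e-01  1.59712457e-05 -1.20891537e-03] 0.9988739652397763 [[ 0.97  0.25 -0.  ]
 [ 0.25 -0.97  0.  ]
 [ 0.   -0.   -1.  ]]
scene [ 1.31415483 -0.31208658  1.07130006] 43.001433418409846 257.25952024485787 191.81496463271174 -0.17790405259609957 [[0.37, 0.73, -0.57], [0.93, -0.29, 0.23], [-0.0, -0.61, -0.79]]
top [ 0.44642078 -0.02697679  1.31889446] 45.37099016050288 254.8137667796391 193.46209257990589 -0.18258026867143343 [[-0.01, -1.0, 0.09], [-1.0, 0.01, -0.0], [-0.0, -0.09, -1.0]]
```

View pics/top0.png

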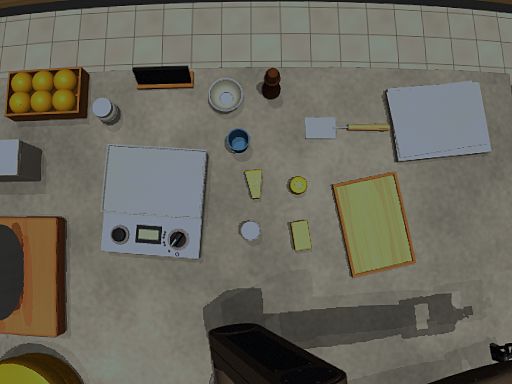

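View pics/scene0.png

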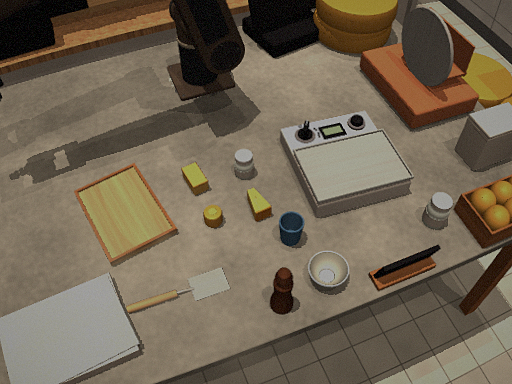

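The top view shows the scale at about (153,202), with the key at (119,235) and the dial at (177,239). The cheeses are a wedge (254,184), a round (298,185) and a block (301,235). The jar is at (250,230), the cup at (238,140) and the board at (373,224).

Run:
```python
from h import *
import pickle
c=pickle.load(open("top.pkl","rb")); P=cloud(c); f=c["frame"]; hsv=cv2.cvtColor(f,cv2.COLOR_BGR2HSV)
def obj(name,m,z,x0,y0,x1,y1):
    M=np.zeros(m.shape,np.uint8); M[y0:y1,x0:x1]=m[y0:y1,x0:x1]
    cs,_=cv2.findContours(M,cv2.RETR_EXTERNAL,cv2.CHAIN_APPROX_NONE); k=max(cs,key=cv2.contourArea)
    w=plane(c,k.reshape(-1,2),z)[:,:2].astype(np.float32)
    r=cv2.minAreaRect(w*1000); b=cv2.boxPoints(r)
    print(name,"rect",np.round(r[0]),np.round(r[1]),round(r[2],1),"box",b.round().tolist(), "centroid",(w.mean(0)*1000).round())
    return k
H=P[...,2]
print("heights",[ (n,np.round(H[v,u],3)) for n,u,v in [("pan",154,180),("console",150,254),("wedge",254,184),("rnd",298,185),("block",301,235),("jar",250,230),("cup",238,133),("board",373,224),("table",280,270)]])
cheese=((hsv[...,0]>20)&(hsv[...,0]<40)&(hsv[...,1]>90)&(H>0.03)).astype(np.uint8)
for n,b in dict(wedge=(240,160,268,206),rnd=(284,170,312,200),block=(285,212,318,258)).items(): obj(n,cheese,0.042,*b)
hi=(H>0.03).astype(np.uint8)
obj("jar",hi,0.075,236,215,266,246); obj("cup",hi,0.075,222,122,254,158)
obj("scalepan",(H>0.062).astype(np.uint8),0.078,95,135,215,222)
obj("scale",(H>0.045).astype(np.uint8),0.055,90,135,215,265)
brd=((hsv[...,1]>60)&(H>0.01)).astype(np.uint8); obj("board",brd,0.024,325,165,420,280)
dark=((f.max(2)<70)&(H>0.06)).astype(np.uint8)
obj("key",dark,0.078,105,220,132,250); obj("dialtop",dark,0.097,162,225,194,254)
cv2.imwrite("pics/dial0.png",cv2.resize(f[218:266,95:215],None,fx=6,fy=6,interpolation=cv2.INTER_CUBIC))
```

```text
heights [('pan', np.float64(0.073)), ('console', np.float64(0.053)), ('wedge', np.float64(0.044)), ('rnd', np.float64(0.048)), ('block', np.float64(0.046)), ('jar', np.float64(0.074)), ('cup', np.float64(0.037)), ('board', np.float64(0.018)), ('table', np.float64(0.006))]
wedge rect [608. -23.] [45. 48.] 89.6 box [[584.0, -45.0], [632.0, -45.0], [632.0, -0.0], [584.0, 0.0]] centroid [610. -26.]
rnd rect [ 589. -149.] [45. 45.] 89.1 box [[566.0, -171.0], [611.0, -171.0], [612.0, -126.0], [567.0, -126.0]] centroid [ 588. -149.]
block rect [ 446. -154.] [79. 45.] 8.4 box [[404.0, -138.0], [410.0, -182.0], [489.0, -171.0], [482.0, -126.0]] centroid [ 446. -154.]
jar rect [460. -12.] [51. 51.] 89.6 box [[434.0, -38.0], [485.0, -38.0], [486.0, 13.0], [434.0, 14.0]] centroid [460. -12.]
cup rect [711.  19.] [64. 61.] 44.2 box [[667.0, 18.0], [709.0, -25.0], [755.0, 19.0], [712.0, 63.0]] centroid [710.  19.]
scalepan rect [599. 253.] [279. 192.] 85.8 box [[492.0, 121.0], [684.0, 107.0], [705.0, 385.0], [513.0, 399.0]] centroid [597. 252.]
scale rect [546. 260.] [289. 305.] 85.9 box [[384.0, 127.0], [689.0, 105.0], [709.0, 394.0], [404.0, 415.0]] centroid [545. 258.]
board rect [ 476. -368.] [272. 194.] 11.3 box [[324.0, -299.0], [361.0, -489.0], [628.0, -436.0], [590.0, -246.0]] centroid [ 476. -367.]
key rect [450. 347.] [38. 39.] 25.9 box [[424.0, 356.0], [441.0, 321.0], [476.0, 338.0], [459.0, 373.0]] centroid [450. 347.]
dialtop rect [436. 180.] [40. 40.] 0.0 box [[416.0, 200.0], [416.0, 160.0], [456.0, 160.0], [456.0, 200.0]] centroid [436. 182.]
```

View pics/dial0.png

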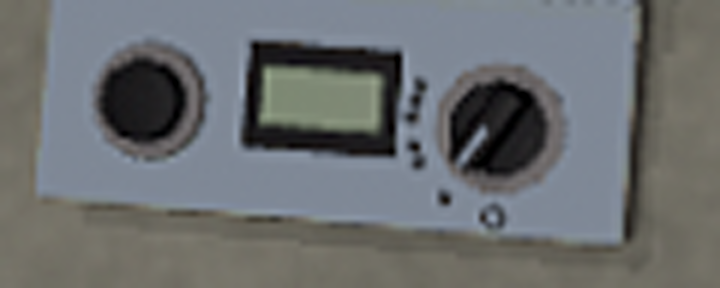

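The crop shows the dial at the one-dot mark (bar about 0.6 rad from the open circle), so it needs +34.4° clockwise. The scale fits a yaw of -4.3° with the pan at (0.599,0.253). The sizes match what was given: the round is the small one, and the block is 79x45.

```bash
cat > go.py <<'E'
import sys
from h import *
def plan(x,y,z,yaw=None):
    s=get_state(); M=R.from_quat(s["tcp_rot"]).as_matrix(); y0=np.degrees(np.arctan2(M[1,0],M[0,0]))
    t=0 if yaw is None else -((yaw-y0+180)%360-180)
    print("rows shift",tool([x,y,z]),"turn",round(t,1),"| now",s["eef_pos"].round(4) if hasattr(s["eef_pos"],'round') else s["eef_pos"],"yaw",round(y0,1),"q6",round(s["qpos"][5],2),"t",round(s["time"],2))
a=[float(v) for v in sys.argv[1:]]; plan(*a)
E
python3 go.py 0.55 -0.25 0.23 60; python3 go.py 0.438 0.184 0.23 141.3
python3 - <<'E'
from h import *
import pickle
c=pickle.load(open("top.pkl","rb")); P=cloud(c); f=c["frame"]; hsv=cv2.cvtColor(f,cv2.COLOR_BGR2HSV)
m=((hsv[...,0]>18)&(hsv[...,0]<42)&(hsv[...,1]>60)).astype(np.uint8); M=np.zeros_like(m); M[160:206,238:270]=m[160:206,238:270]
cs,_=cv2.findContours(M,cv2.RETR_EXTERNAL,cv2.CHAIN_APPROX_NONE); k=max(cs,key=cv2.contourArea)
w=(plane(c,k.reshape(-1,2),.042)[:,:2]*1000).astype(np.float32); print(cv2.minAreaRect(w)); h=cv2.convexHull(w); print(cv2.approxPolyDP(h,6,True).reshape(-1,2).round())
E
```

```text
rows shift [ 468.7 -293.4    0.8] turn -45.3 | now [ 0.1708 -0.6524  0.23  ] yaw 14.7 q6 -0.15 t 0.1
rows shift [ 470.2 -741.6    1.8] turn -126.6 | now [ 0.1708 -0.6524  0.23  ] yaw 14.7 q6 -0.15 t 0.1
((592.6634521484375, -22.501487731933594), (44.89237594604492, 78.85533142089844), 89.55229187011719)
[[632. -42.]
 [627.  -0.]
 [553. -19.]
 [556. -42.]]
```

```bash
python3 -m crank '[[[469,-293,0],-45,150],[[469,-293,0],-45,150],[[469,-293,0],-45,150],[[469,-293,0],-45,150],[[469,-293,0],-45,150],[[469,-293,0],-45,150],[[469,-293,0],-45,150],[[469,-293,0],-45,150],[[469,-293,0],-45,150],[[469,-293,0],-45,150]]' 40; python3 go.py 0.55 -0.25 0.23 60;python3 go.py 0.438 0.184 0.23 141.3
```

```text
time: 1.1
eef_pos: [0.5149, -0.2875, 0.2309]
tcp_rot: [0.868, 0.497, -0.0, -0.0]
contact_force: [-0.0, -0.8, -0.6]
opening: 0.407
finger_force: 0.0
rows shift [50.1 11.3  0.9] turn -0.3 | now [ 0.5149 -0.2875  0.2309] yaw 59.7 q6 -0.15 t 1.1
rows shift [ 368.1 -304.6    1.1] turn -81.6 | now [ 0.5149 -0.2875  0.2309] yaw 59.7 q6 -0.15 t 1.1
```

```bash
python3 -m crank '[[[368,-305,10],-82,150],[[368,-305,10],-82,150],[[368,-305,10],-82,150],[[368,-305,10],-82,150],[[368,-305,10],-82,150],[[368,-305,10],-82,150],[[368,-305,10],-82,150],[[368,-305,10],-82,150],[[368,-305,10],-82,150],[[368,-305,10],-82,150]]'; python3 -m crank '[[[0,0,0],0,150],[[0,0,0],0,150]]'
python3 - <<'E'
from h import *
c=cam("wrist"); cv2.imwrite("pics/w1.png",c["frame"]); print(c["origin"],c["vfov"]); import pickle; pickle.dump(c,open("w1.pkl","wb"))
E
python3 go.py 0.438 0.184 0.12 141.3
```

```text
time: 2.1
eef_pos: [0.4352, 0.1851, 0.2209]
tcp_rot: [0.325, 0.946, 0.0, -0.0]
contact_force: [1.7, -0.2, -0.3]
opening: 0.411
finger_force: 0.0
time: 2.3
eef_pos: [0.4363, 0.1825, 0.2209]
tcp_rot: [0.328, 0.945, -0.0, -0.0]
contact_force: [-0.2, -0.9, 0.3]
opening: 0.414
finger_force: 0.0
[0.38385193 0.22597052 0.36322636] 65.48628066905376
rows shift [  0.2   2.6 101. ] turn 0.3 | now [0.4366 0.1819 0.221 ] yaw 141.6 q6 -0.72 t 2.35
```

View pics/w1.png

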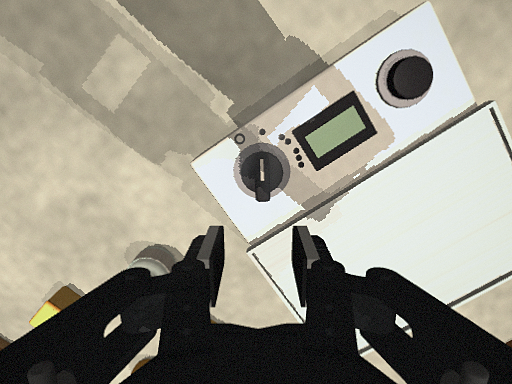

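The wrist view shows the dial at about (262,175), its bar aligned with the tool's x-axis and the pointer facing the one-dot mark. The fingers are at (210,250) and (303,250).

Run:
```python
from h import *
import pickle
c=pickle.load(open("w1.pkl","rb")); P=cloud(c); w=P[130:215,220:310]; 
m=w[...,2]>0.086
pts=w[m]; cs=cv2.minAreaRect((pts[:,:2]*1000).astype(np.float32)); print(len(pts),pts[:,2].max(),cs)
k=P[45:105,375:440]; q=k[(k[...,2]>0.07)]; print("key",cv2.minAreaRect((q[:,:2]*1000).astype(np.float32)),np.median(q[:,2]))
print(plane(c,[[262,172]],0.065),plane(c,[[405,77]],.078))
```

```text
671 0.09924997306223199 ((438.8912353515625, 187.179931640625), (13.909721374511719, 41.71094512939453), 52.193328857421875)
key ((451.9973449707031, 351.03753662109375), (37.122920989990234, 37.92342758178711), 4.635833263397217) 0.07768164112714343
[[0.43898624 0.18816114 0.065     ]] [[0.44743249 0.34562209 0.078     ]]
```

```bash
python3 go.py 0.4387 0.1868 0.070 142; python3 -m crank '[[[1,-5,40],0,150],[[1,-5,80],0,150],[[1,-5,120],0,150],[[1,-5,150],0,150],[[1,-5,150],0,150],[[1,-5,150],0,150]]'; python3 go.py 0.4387 0.1868 0.070 142
```

```text
rows shift [  1.4   5.3 151. ] turn -0.4 | now [0.4366 0.1819 0.221 ] yaw 141.6 q6 -0.72 t 2.35
time: 2.95
eef_pos: [0.4328, 0.1776, 0.0709]
tcp_rot: [0.33, 0.944, -0.001, -0.001]
contact_force: [0.9, -0.0, -0.1]
opening: 0.411
finger_force: 0.0
rows shift [ 1.1 10.8  0.9] turn -0.5 | now [0.4328 0.1776 0.0709] yaw 141.5 q6 -0.73 t 2.95
```

```bash
python3 -m crank '[[[1,11,1],0,150],[[1,11,1],0,150],[[1,11,1],0,255],[[1,11,1],0,255],[[1,11,1],0,255],[[1,11,1],0,255],[[1,11,1],0,255]]' 40; python3 go.py 0.4387 0.1868 0.070 107
```

```text
time: 3.65
eef_pos: [0.438, 0.1865, 0.0714]
tcp_rot: [0.327, 0.945, -0.003, -0.001]
contact_force: [-4.9, -8.1, 9.2]
opening: 0.155
finger_force: 40.2
rows shift [-0.4  0.7  1.4] turn 34.8 | now [0.438  0.1865 0.0714] yaw 141.8 q6 -0.71 t 3.65
```

```bash
python3 -m crank '[[[0,0,0],7,255],[[0,0,0],14,255],[[0,0,0],21,255],[[0,0,0],28,255],[[0,0,0],35,255],[[0,0,0],35,255],[[0,0,0],35,255]]'; python3 -m crank '[[[0,0,0],0,160],[[0,0,0],0,160],[[0,0,0],0,160],[[0,0,0],0,160],[[0,0,-30],0,160],[[0,0,-75],0,160],[[0,0,-120],0,160],[[0,0,-120],0,160]]' ; python3 -m crank '[[[0,0,0],0,160]]'
python3 - <<'E'
from h import *
c=cam("wrist"); P=cloud(c); s=get_state()
m=(P[...,2]>0.086)&(P[...,2]<.105)&(np.hypot(P[...,0]-.4387,P[...,1]-.1868)<.03)
pts=P[m]; print(len(pts),cv2.minAreaRect((pts[:,:2]*1000).astype(np.float32)))
E
python3 go.py 0.452 0.351 0.150 107
```

```text
time: 4.35
eef_pos: [0.4379, 0.1864, 0.0714]
tcp_rot: [0.596, 0.803, -0.003, 0.0]
contact_force: [-5.6, -7.4, 8.5]
opening: 0.156
finger_force: 40.3
time: 5.15
eef_pos: [0.4432, 0.1893, 0.198]
tcp_rot: [0.597, 0.802, 0.005, 0.005]
contact_force: [0.2, -0.1, 0.6]
opening: 0.37
finger_force: 0.0
time: 5.25
eef_pos: [0.4396, 0.1885, 0.1917]
tcp_rot: [0.597, 0.802, 0.001, 0.001]
contact_force: [-0.7, -0.7, -0.5]
opening: 0.371
finger_force: 0.0
818 ((438.9117126464844, 187.7962188720703), (13.64411735534668, 40.982723236083984), 16.82120132446289)
rows shift [152.1  59.6  39.9] turn -0.3 | now [0.4385 0.1882 0.1899] yaw 106.7 q6 -0.1 t 5.3
```

Dial bar now at 106.8°, i.e. 1.20 rad. Next, the key with the fingers shut.

```bash
python3 -m crank '[[[50,20,0],0,255],[[100,40,0],0,255],[[152,60,10],0,255],[[152,60,50],0,255],[[152,60,90],0,255],[[152,60,100],0,255],[[152,60,100],0,255],[[152,60,100],0,255],[[152,60,100],0,255]]' ; python3 go.py 0.452 0.351 0.078 107
```

```text
time: 6.2
eef_pos: [0.4544, 0.3514, 0.0928]
tcp_rot: [0.598, 0.802, 0.002, 0.001]
contact_force: [0.6, -0.3, -0.6]
opening: 0.002
finger_force: 0.0
rows shift [ 0.3 -2.5 14.8] turn -0.4 | now [0.4544 0.3514 0.0928] yaw 106.6 q6 0.19 t 6.2
```

```bash
python3 -m crank '[[[0,0,5],0,255],[[0,0,9],0,255],[[0,0,9],0,255],[[0,0,9],0,255]]'; python3 -m crank '[[[0,0,3],0,255],[[0,0,3],0,255],[[0,0,3],0,255]]'
```

```text
time: 6.6
eef_pos: [0.4527, 0.3509, 0.0813]
tcp_rot: [0.597, 0.802, -0.0, -0.0]
contact_force: [0.4, -0.6, 0.8]
opening: -0.002
finger_force: 0.0
time: 6.9
eef_pos: [0.4528, 0.351, 0.0783]
tcp_rot: [0.597, 0.802, -0.0, -0.0]
contact_force: [0.4, -0.1, 0.3]
opening: 0.006
finger_force: 0.0
```

```bash
python3 -m crank '[[[0,0,2],0,255],[[0,0,2],0,255]]'|grep -E 'eef|contact';  python3 -m crank '[[[0,0,2],0,255],[[0,0,2],0,255],[[0,0,2],0,255]]'|grep -E 'eef|contact'
```

```text
eef_pos: [0.4529, 0.3511, 0.0764]
contact_force: [-0.7, 0.6, 1.1]
eef_pos: [0.453, 0.3512, 0.0746]
contact_force: [-0.5, -0.2, 2.3]
```

```bash
python3 -m crank '[[[0,0,1.7],0,255],[[0,0,1.7],0,255],[[0,0,1.7],0,255],[[0,0,1.7],0,255],[[0,0,1.7],0,255]]'|grep -E 'eef|contact';  python3 -m crank '[[[0,0,0],0,255],[[0,0,0],0,255],[[0,0,0],0,255],[[0,0,0],0,255],[[0,0,0],0,255],[[0,0,0],0,255]]'|grep -E 'eef|contact'
```

```text
eef_pos: [0.4529, 0.3511, 0.0728]
contact_force: [-0.2, 0.4, 3.0]
eef_pos: [0.453, 0.3511, 0.0727]
contact_force: [0.2, 1.2, 3.8]
```

```bash
python3 -m crank '[[[0,0,-20],0,255],[[0,0,-60],0,200],[[0,0,-110],0,100],[[0,0,-150],0,0],[[0,0,-150],0,0]]'; python3 go.py 0.592 -0.026 0.20 97; python3 go.py 0.446 -0.154 0.20 98; python3 go.py 0.589 -0.149 0.20 97
```

```text
time: 9.0
eef_pos: [0.4556, 0.3525, 0.2296]
tcp_rot: [0.597, 0.802, 0.005, 0.003]
contact_force: [0.1, 0.1, 1.4]
opening: 0.683
finger_force: 0.0
rows shift [-401.7   21.7   29.1] turn 9.7 | now [0.4556 0.3525 0.2296] yaw 106.7 q6 0.19 t 9.0
rows shift [-482.5 -154.8   26.8] turn 8.7 | now [0.4556 0.3525 0.2296] yaw 106.7 q6 0.19 t 9.0
rows shift [-518.7  -16.4   28.4] turn 9.7 | now [0.4556 0.3525 0.2296] yaw 106.7 q6 0.19 t 9.0
```

```bash
python3 -m crank '[[[-483,-155,27],98,0],[[-483,-155,27],98,0],[[-483,-155,27],98,0],[[-483,-155,27],98,0],[[-483,-155,27],98,0],[[-483,-155,27],98,0],[[-483,-155,27],98,0],[[-483,-155,27],98,0],[[-483,-155,27],98,0],[[-483,-155,27],98,0]]'; python3 go.py 0.446 -0.154 0.2 8.4
```

```text
time: 10.0
eef_pos: [0.4414, -0.1497, 0.1943]
tcp_rot: [0.984, 0.177, -0.001, -0.001]
contact_force: [0.0, -0.3, -0.6]
opening: 1.0
finger_force: 0.0
rows shift [ 2.8  5.6 -5.7] turn 11.9 | now [ 0.4414 -0.1497  0.1943] yaw 20.3 q6 0.67 t 10.0
```

```bash
cat > find.py <<'E'
import sys
from h import *
name=sys.argv[1]; base=float(sys.argv[2]) if len(sys.argv)>2 else 0.
c=cam(name); P=cloud(c); hsv=cv2.cvtColor(c["frame"],cv2.COLOR_BGR2HSV); cv2.imwrite("pics/last.png",c["frame"])
m=((hsv[...,0]>16)&(hsv[...,0]<42)&(hsv[...,1]>60)&(hsv[...,2]>60)).astype(np.uint8)
z=P[...,2]; m&=((z>base+.030)&(z<base+.062)).astype(np.uint8)
m&=((P[...,0]>.3)&(P[...,0]<.8)&(abs(P[...,1])<.55)).astype(np.uint8)
m=cv2.morphologyEx(m,cv2.MORPH_OPEN,np.ones((2,2)))
n,l,st,ce=cv2.connectedComponentsWithStats(m)
for i in range(1,n):
    if st[i,4]<60: continue
    cs,_=cv2.findContours((l==i).astype(np.uint8),cv2.RETR_EXTERNAL,cv2.CHAIN_APPROX_NONE); k=max(cs,key=cv2.contourArea).reshape(-1,2)
    w=(plane(c,k,base+.043)[:,:2]*1000).astype(np.float32); r=cv2.minAreaRect(w); q=P[l==i]
    h=cv2.approxPolyDP(cv2.convexHull(w),6,True).reshape(-1,2).round().astype(int).tolist()
    print("px",ce[i].round(),"z",np.nanmedian(q[:,2]).round(3),"rect",np.round(r[0],1),np.round(r[1],1),round(r[2],1),"hull",h)
E
python3 -m crank '[[[3,6,0],12,0],[[3,6,0],12,0],[[3,6,0],12,0],[[3,6,0],12,0]]'; python3 go.py 0.446 -0.154 0.2 8.4; python3 find.py top; python3 find.py wrist
```

```text
time: 10.4
eef_pos: [0.4471, -0.1523, 0.1947]
tcp_rot: [0.997, 0.077, -0.001, -0.001]
contact_force: [-0.4, 0.4, 0.2]
opening: 1.0
finger_force: 0.0
rows shift [-1.3  1.5 -5.3] turn 0.4 | now [ 0.4471 -0.1523  0.1947] yaw 8.8 q6 0.87 t 10.4
px [255. 183.] z 0.041 rect [589.7 -25.3] [44.8 78.8] 89.6 hull [[629, -45], [624, -3], [550, -22], [550, -42]]
px [299. 185.] z 0.043 rect [ 585.9 -151.2] [45.  45.1] 89.1 hull [[606, -140], [594, -129], [572, -131], [563, -162], [577, -174], [597, -171], [608, -154]]
px [145.  21.] z 0.042 rect [570.2 -31.5] [39.1 36.3] 8.3 hull [[587, -11], [552, -21], [553, -43], [592, -47]]
px [279.  26.] z 0.044 rect [ 584.6 -149.4] [45.7 46.5] 8.9 hull [[605, -131], [570, -130], [561, -149], [568, -164], [587, -173], [603, -167]]
px [261. 175.] z 0.041 rect [ 448.  -154.2] [76.9 44.9] 8.8 hull [[482, -128], [407, -139], [413, -180], [488, -169]]
```

View pics/last.png

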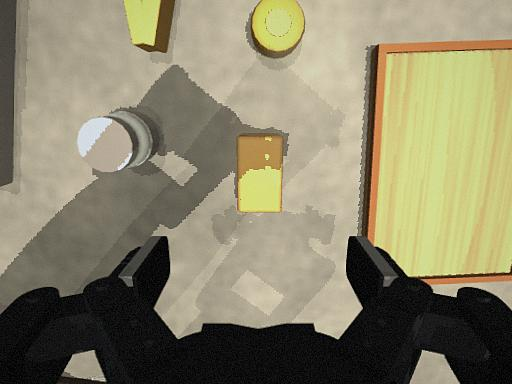

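The wrist view confirms the block at pixel (261,175), i.e. (448,-154) mm at yaw 8.8°. The jar is at (105,143), well clear. Descending.

```bash
python3 -m crank '[[[1,2,40],0,0],[[1,2,80],0,0],[[1,2,120],0,0],[[1,2,160],0,0],[[1,2,189],0,0],[[1,2,189],0,0],[[1,2,189],0,0]]'; python3 go.py 0.448 -0.154 0.005 8.8; python3 -m crank '[[[0,0,0],0,255],[[0,0,0],0,255],[[0,0,0],0,255],[[0,0,0],0,255],[[0,0,0],0,255],[[0,0,0],0,255],[[0,0,0],0,255]]' 35
```

```text
time: 11.2
eef_pos: [0.4492, -0.1542, 0.0072]
tcp_rot: [0.997, 0.077, -0.0, -0.0]
contact_force: [0.1, -0.0, 1.2]
opening: 0.998
finger_force: 0.0
rows shift [-1.2 -0.4  2.2] turn -0.0 | now [ 0.4492 -0.1542  0.0072] yaw 8.8 q6 0.87 t 11.2
time: 11.9
eef_pos: [0.4505, -0.1553, 0.0089]
tcp_rot: [0.997, 0.076, 0.001, 0.001]
contact_force: [-1.1, 1.2, 6.7]
opening: 0.534
finger_force: 38.1
```

```bash
python3 -m crank '[[[0,0,-40],0,255],[[0,0,-90],0,255],[[0,0,-140],0,255],[[0,0,-180],0,255],[[0,0,-180],0,255]]'; python3 go.py 0.607 0.342 0.19 85.7
```

```text
time: 12.4
eef_pos: [0.4526, -0.1566, 0.1947]
tcp_rot: [0.997, 0.076, 0.006, 0.004]
contact_force: [0.6, 0.7, -0.5]
opening: 0.535
finger_force: 37.2
rows shift [ 228.2 -469.5    2.8] turn -77.0 | now [ 0.4526 -0.1566  0.1947] yaw 8.7 q6 0.87 t 12.4
```

```bash
python3 -m crank '[[[228,-470,-5],-77,255],[[228,-470,-5],-77,255],[[228,-470,-5],-77,255],[[228,-470,-5],-77,255],[[228,-470,-5],-77,255],[[228,-470,-5],-77,255],[[228,-470,-5],-77,255],[[228,-470,-5],-77,255],[[228,-470,-5],-77,255],[[228,-470,-5],-77,255]]'; python3 -m crank '[[[0,0,0],0,255],[[0,0,0],0,255],[[0,0,0],0,255],[[0,0,0],0,255],[[0,0,0],0,255]]'; python3 go.py 0.607 0.342 0.083 85.7
```

```text
time: 13.4
eef_pos: [0.5962, 0.3249, 0.19]
tcp_rot: [0.732, 0.681, -0.001, -0.0]
contact_force: [1.0, 0.2, -1.2]
opening: 0.533
finger_force: 37.2
time: 13.9
eef_pos: [0.5967, 0.3218, 0.1921]
tcp_rot: [0.734, 0.68, 0.0, 0.0]
contact_force: [0.3, 0.3, -1.2]
opening: 0.534
finger_force: 37.1
rows shift [ 20.9   8.7 109.1] turn -0.1 | now [0.5967 0.3218 0.1921] yaw 85.6 q6 0.42 t 13.9
```

```bash
python3 -m crank '[[[21,9,20],0,255],[[21,9,60],0,255],[[21,9,95],0,255],[[21,9,103],0,255],[[21,9,106],0,255],[[21,9,106],0,255],[[21,9,106],0,255],[[21,9,106],0,255]]'; python3 go.py 0.607 0.342 0.081 85.7
```

```text
time: 14.7
eef_pos: [0.6086, 0.3439, 0.0885]
tcp_rot: [0.733, 0.68, 0.002, 0.001]
contact_force: [-0.7, 1.2, -1.3]
opening: 0.534
finger_force: 37.1
rows shift [-2.  -1.5  7.5] turn 0.0 | now [0.6086 0.3439 0.0885] yaw 85.7 q6 0.44 t 14.7
```

```bash
python3 -m crank '[[[0,0,3],0,255],[[0,0,5],0,255],[[0,0,5],0,255],[[0,0,5],0,255]]'|grep -E "eef|cont"; python3 -m crank '[[[0,0,2],0,255],[[0,0,2],0,255],[[0,0,2],0,255]]'|grep -E "eef|cont"
```

```text
eef_pos: [0.6074, 0.3435, 0.0811]
contact_force: [1.1, -0.2, -0.1]
eef_pos: [0.6074, 0.3435, 0.081]
contact_force: [-3.5, -1.2, 6.7]
```

Contact felt at 6.7 N, so the block is on the pan. Open partway and lift.

```bash
python3 -m crank '[[[0,0,-1],0,70],[[0,0,-1],0,70],[[0,0,-1],0,70],[[0,0,-1],0,70],[[0,0,-30],0,70],[[0,0,-70],0,70],[[0,0,-110],0,70],[[0,0,-110],0,0]]'; python3 go.py 0.588 -0.150 0.19 8; python3 find.py wrist 0.072
```

```text
time: 16.2
eef_pos: [0.6109, 0.345, 0.1975]
tcp_rot: [0.733, 0.68, 0.007, 0.003]
contact_force: [0.5, -0.5, 1.6]
opening: 0.872
finger_force: 0.0
rows shift [-495.3   14.     4.7] turn 77.7 | now [0.6109 0.345  0.1975] yaw 85.7 q6 0.44 t 16.2
px [253. 200.] z 0.114 rect [610.  340.3] [77.6 44.5] 85.9 hull [[591, 380], [586, 304], [628, 301], [633, 377]]
```

```bash
python3 -m crank '[[[-495,14,0],0,0],[[-495,14,0],0,0],[[-495,14,0],0,0],[[-495,14,0],0,0],[[-495,14,0],0,0],[[-495,14,0],0,0],[[-495,14,0],0,0],[[-495,14,0],0,0],[[-495,14,0],0,0],[[-495,14,0],0,0]]'; python3 -m crank '[[[0,0,0],0,0],[[0,0,0],0,0],[[0,0,0],0,0]]'; python3 find.py wrist; python3 find.py top; python3 go.py 0.588 -0.150 0.005 85.7
```

```text
time: 17.25
eef_pos: [0.5828, -0.1532, 0.1869]
tcp_rot: [0.733, 0.68, -0.001, -0.001]
contact_force: [0.7, -0.3, 0.0]
opening: 0.999
finger_force: 0.0
time: 17.55
eef_pos: [0.5836, -0.1501, 0.1875]
tcp_rot: [0.733, 0.68, -0.0, -0.001]
contact_force: [-0.9, -0.5, -0.2]
opening: 1.002
finger_force: 0.0
px [262.  39.] z 0.042 rect [592.5 -22.9] [47.6 78.3] 87.8 hull [[630, -1], [555, -20], [555, -39], [630, -47]]
px [263. 174.] z 0.043 rect [ 591.1 -146.8] [49.4 46.4] 84.8 hull [[591, -122], [576, -127], [567, -152], [590, -171], [611, -160], [614, -144]]
px [255. 183.] z 0.042 rect [589.7 -25.3] [44.8 78.8] 89.6 hull [[629, -45], [624, -3], [550, -22], [550, -42]]
rows shift [ -0.2   4.2 183.1] turn 0.1 | now [ 0.584  -0.1496  0.1881] yaw 85.8 q6 -0.35 t 17.65
```

```bash
python3 -m crank '[[[2,6,40],0,0],[[2,6,80],0,0],[[2,6,120],0,0],[[2,6,160],0,0],[[2,6,182],0,0],[[2,6,182],0,0],[[2,6,182],0,0]]'|grep eef;  python3 -m crank '[[[0,0,0],0,255],[[0,0,0],0,255],[[0,0,0],0,255],[[0,0,0],0,255],[[0,0,0],0,255],[[0,0,0],0,255]]' 35; python3 -m crank '[[[0,0,-40],0,255],[[0,0,-90],0,255],[[0,0,-140],0,255],[[0,0,-180],0,255],[[0,0,-180],0,255],[[0,0,-180],0,255]]'; python3 go.py 0.600 0.254 0.19 85.7
```

```text
eef_pos: [0.5907, -0.1488, 0.0071]
time: 18.95
eef_pos: [0.5917, -0.1502, 0.0091]
tcp_rot: [0.733, 0.68, 0.001, 0.001]
contact_force: [-0.8, 1.2, 6.1]
opening: 0.573
finger_force: 36.8
time: 19.55
eef_pos: [0.5907, -0.1499, 0.1882]
tcp_rot: [0.733, 0.68, 0.001, 0.001]
contact_force: [-0.6, -0.2, -1.5]
opening: 0.577
finger_force: 36.8
rows shift [403.5 -21.   -2.2] turn 0.0 | now [ 0.5907 -0.1499  0.1882] yaw 85.7 q6 -0.34 t 19.55
```

```bash
python3 -m crank '[[[404,-21,0],0,255],[[404,-21,0],0,255],[[404,-21,0],0,255],[[404,-21,0],0,255],[[404,-21,0],0,255],[[404,-21,0],0,255],[[404,-21,0],0,255],[[404,-21,0],0,255],[[404,-21,0],0,255],[[404,-21,0],0,255]]'|grep eef; python3 -m crank '[[[0,0,30],0,255],[[0,0,70],0,255],[[0,0,95],0,255],[[0,0,100],0,255],[[0,0,100],0,255],[[0,0,100],0,255]]'; python3 go.py 0.600 0.254 0.0815 85.7
```

```text
eef_pos: [0.5977, 0.2558, 0.1835]
time: 21.15
eef_pos: [0.6005, 0.2541, 0.0881]
tcp_rot: [0.733, 0.68, 0.001, 0.0]
contact_force: [1.2, -0.5, -0.5]
opening: 0.573
finger_force: 36.7
rows shift [-0.2 -0.5  6.6] turn -0.0 | now [0.6005 0.2541 0.0881] yaw 85.7 q6 0.32 t 21.15
```

```bash
python3 -m crank '[[[0,0,3],0,255],[[0,0,5],0,255],[[0,0,5],0,255],[[0,0,5],0,255]]'|grep -E "eef|cont"; python3 -m crank '[[[0,0,2],0,255],[[0,0,2],0,255],[[0,0,2],0,255]]'|grep -E "eef|cont"
```

```text
eef_pos: [0.5996, 0.2548, 0.0821]
contact_force: [0.1, 0.7, -0.1]
eef_pos: [0.5999, 0.255, 0.0811]
contact_force: [-2.7, 0.7, 5.3]
```

```bash
python3 -m crank '[[[0,0,-1],0,70],[[0,0,-1],0,70],[[0,0,-1],0,70],[[0,0,-1],0,70],[[0,0,-30],0,70],[[0,0,-70],0,70],[[0,0,-110],0,70],[[0,0,-110],0,0]]'; python3 go.py 0.592 -0.027 0.19 4.2; python3 find.py wrist 0.072;  python3 find.py top
```

```text
time: 22.65
eef_pos: [0.6035, 0.2558, 0.198]
tcp_rot: [0.733, 0.68, 0.006, 0.003]
contact_force: [1.1, -0.2, 0.2]
opening: 0.875
finger_force: 0.0
rows shift [-282.9    9.5    6.9] turn 81.5 | now [0.6035 0.2558 0.198 ] yaw 85.7 q6 0.32 t 22.65
px [253.  82.] z 0.114 rect [609.8 339.2] [78.5 44.8] 85.6 hull [[591, 380], [585, 304], [624, 299], [633, 376]]
px [253. 193.] z 0.116 rect [603.5 258.1] [47.  47.1] 28.1 hull [[600, 283], [582, 271], [580, 256], [587, 240], [609, 235], [626, 258], [620, 276]]
px [255. 183.] z 0.042 rect [587.9 -28.4] [79.7 45.4] 5.3 hull [[629, -45], [624, -3], [548, -22], [550, -42]]
```

```bash
python3 -m crank '[[[-283,9,7],82,0],[[-283,9,7],82,0],[[-283,9,7],82,0],[[-283,9,7],82,0],[[-283,9,7],82,0],[[-283,9,7],82,0],[[-283,9,7],82,0],[[-283,9,7],82,0],[[-283,9,7],82,0],[[-283,9,7],82,0]]'|grep eef; python3 -m crank '[[[0,0,0],0,0],[[0,0,0],0,0],[[0,0,0],0,0]]'|grep eef; python3 find.py wrist; python3 go.py 0.593 -0.027 0.005 4.2
```

```text
eef_pos: [0.586, -0.0282, 0.1801]
eef_pos: [0.5869, -0.028, 0.1819]
px [257. 168.] z 0.042 rect [592.5 -24.8] [78.1 45.9] 3.8 hull [[633, -43], [625, 0], [553, -20], [556, -40]]
rows shift [  6.2  -0.6 177.1] turn -0.4 | now [ 0.5871 -0.028   0.1822] yaw 3.8 q6 1.28 t 24.1
```

```bash
python3 -m crank '[[[9,-2,40],-2,0],[[9,-2,80],-2,0],[[9,-2,120],-2,0],[[9,-2,160],-2,0],[[9,-2,177],-2,0],[[9,-2,177],-2,0],[[9,-2,177],-2,0]]'|grep -E "eef|cont";  python3 -m crank '[[[0,0,0],0,255],[[0,0,0],0,255],[[0,0,0],0,255],[[0,0,0],0,255],[[0,0,0],0,255],[[0,0,0],0,255]]' 35; python3 -m crank '[[[0,0,-10],0,255],[[0,0,-30],0,255],[[0,0,-70],0,255],[[0,0,-70],0,255],[[0,0,-70],0,255]]'; python3 find.py wrist 0.05
```

```text
eef_pos: [0.5974, -0.0258, 0.0071]
contact_force: [0.6, -0.2, 0.2]
time: 25.4
eef_pos: [0.5974, -0.0257, 0.0077]
tcp_rot: [0.999, 0.05, 0.001, 0.0]
contact_force: [-2.1, -0.7, 5.3]
opening: 0.467
finger_force: 34.7
time: 25.9
eef_pos: [0.5969, -0.0257, 0.0772]
tcp_rot: [0.999, 0.05, 0.001, 0.0]
contact_force: [-0.9, -0.1, -1.7]
opening: 0.465
finger_force: 35.0
px [258. 262.] z 0.111 rect [590.1 -26.4] [64.1 54.2] 5.7 hull [[619, 3], [560, -12], [563, -45], [624, -50]]
```

View pics/last.png

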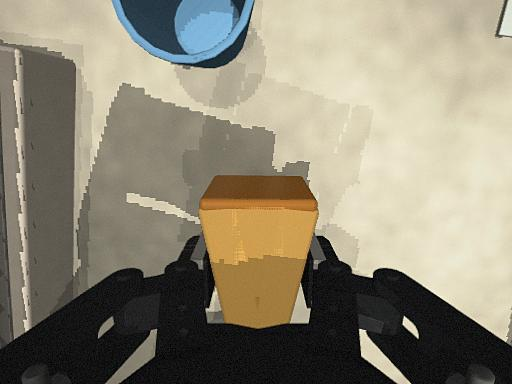

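The picture shows the wedge gripped level, with its top near (258,262) and the rind end at (259,195). The cup at (185,30) is untouched.

```bash
python3 -m crank '[[[0,0,-50],0,255],[[0,0,-100],0,255],[[0,0,-110],0,255],[[0,0,-110],0,255]]'|grep eef; python3 go.py 0.594 0.169 0.187 85.7
```

```text
eef_pos: [0.597, -0.0257, 0.1872]
rows shift [ 1.64e+01 -1.94e+02  1.00e-01] turn -80.0 | now [ 0.597  -0.0257  0.1872] yaw 5.7 q6 1.26 t 26.35
```

```bash
python3 -m crank '[[[16,-194,0],-80,255],[[16,-194,0],-80,255],[[16,-194,0],-80,255],[[16,-194,0],-80,255],[[16,-194,0],-80,255],[[16,-194,0],-80,255],[[16,-194,0],-80,255],[[16,-194,0],-80,255],[[16,-194,0],-80,255],[[16,-194,0],-80,255]]'|grep eef; python3 -m crank '[[[0,0,30],0,255],[[0,0,70],0,255],[[0,0,95],0,255],[[0,0,100],0,255],[[0,0,100],0,255],[[0,0,100],0,255]]'; python3 go.py 0.594 0.169 0.080 85.7
```

```text
eef_pos: [0.5905, 0.1688, 0.1809]
time: 27.95
eef_pos: [0.5928, 0.1691, 0.0856]
tcp_rot: [0.733, 0.68, -0.0, -0.0]
contact_force: [-0.0, -0.3, -1.3]
opening: 0.468
finger_force: 34.7
rows shift [-0.   1.3  5.6] turn 0.0 | now [0.5928 0.1691 0.0856] yaw 85.7 q6 0.19 t 27.95
```

```bash
python3 -m crank '[[[0,1,3],0,255],[[0,1,5],0,255],[[0,1,5],0,255],[[0,1,5],0,255]]'|grep -E "eef|cont"; python3 -m crank '[[[0,0,2],0,255],[[0,0,2],0,255],[[0,0,2],0,255]]'|grep -E "eef|cont"
```

```text
eef_pos: [0.594, 0.169, 0.0811]
contact_force: [0.2, 0.4, -1.4]
eef_pos: [0.5943, 0.1692, 0.0795]
contact_force: [0.1, 1.3, 2.1]
```

```bash
python3 -m crank '[[[0,0,1],0,255],[[0,0,1],0,70],[[0,0,1],0,70],[[0,0,0],0,70],[[0,0,0],0,70],[[0,0,-30],0,70],[[0,0,-70],0,70],[[0,0,-110],0,70],[[0,0,-110],0,70]]'; python3 find.py wrist 0.072;  python3 find.py top 0.072; python3 go.py 0.452 0.351 0.19 85.7
```

```text
time: 29.55
eef_pos: [0.5979, 0.1695, 0.1968]
tcp_rot: [0.733, 0.68, 0.005, 0.004]
contact_force: [1.1, -0.2, 1.6]
opening: 0.722
finger_force: 0.0
px [252.   5.] z 0.113 rect [606.6 303.6] [ 6.1 43.6] 85.9 hull [[585, 308], [628, 300]]
px [249.  49.] z 0.116 rect [603.2 275.1] [47.6 47.4] 85.9 hull [[595, 300], [580, 270], [591, 254], [609, 252], [627, 278], [616, 298]]
px [253. 196.] z 0.114 rect [596.5 162.4] [74.3 45.7] 85.6 hull [[577, 201], [584, 126], [603, 125], [622, 198]]
px [113. 177.] z 0.114 rect [603.9 353.3] [45.1 43.4] 89.2 hull [[626, 371], [585, 376], [582, 331], [625, 332]]
px [193. 182.] z 0.113 rect [589.7 134.7] [29.4 29.3] 0.4 hull [[604, 150], [575, 149], [577, 123], [596, 120]]
px [145. 184.] z 0.113 rect [584.  262.6] [27.2 16.1] 89.5 hull [[576, 276], [576, 262], [592, 249], [590, 276]]
rows shift [ 170.8 -155.8   -0. ] turn 0.0 | now [0.5946 0.169  0.1904] yaw 85.7 q6 0.19 t 29.65
```

View pics/last.png

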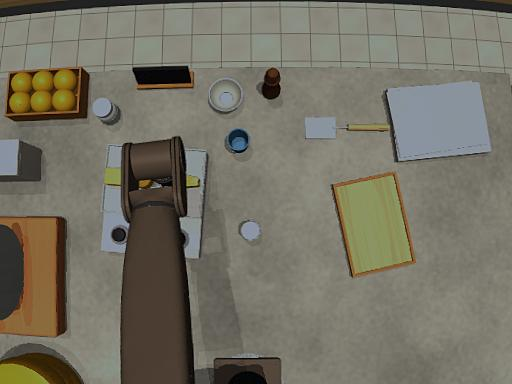

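The top view shows all the cheeses on the pan. The round was nudged to y≈275 mm but still stands on the pan (top at 0.116). Now the full key press.

```bash
python3 -m crank '[[[50,-50,0],0,255],[[90,-90,0],0,255],[[130,-125,0],0,255],[[171,-156,0],0,255],[[171,-156,40],0,255],[[171,-156,80],0,255],[[171,-156,103],0,255],[[171,-156,103],0,255],[[171,-156,103],0,255]]'; python3 go.py 0.452 0.351 0.067 85.7
```

```text
time: 30.55
eef_pos: [0.4503, 0.3507, 0.0847]
tcp_rot: [0.733, 0.68, -0.001, -0.0]
contact_force: [-0.2, 0.3, 0.6]
opening: -0.001
finger_force: 0.0
rows shift [ 0.5  1.7 17.6] turn 0.0 | now [0.4503 0.3507 0.0847] yaw 85.7 q6 0.56 t 30.55
```

```bash
python3 -m crank '[[[0,1,6],0,255],[[0,1,12],0,255],[[0,1,16],0,255],[[0,1,18],0,255],[[0,1,18],0,255],[[0,1,18],0,255],[[0,1,18],0,255]]'
```

```text
time: 31.25
eef_pos: [0.4539, 0.3516, 0.0706]
tcp_rot: [0.733, 0.68, 0.002, 0.001]
contact_force: [-0.6, -3.4, 7.8]
opening: 0.001
finger_force: 4.2
```

```bash
python3 -m crank '[[[0,0,4],0,255],[[0,0,6],0,255],[[0,0,6],0,255],[[0,0,6],0,255]]'|grep -E "eef|cont"; python3 -m crank '[[[0,0,3],0,255],[[0,0,3],0,255],[[0,0,3],0,255]]'|grep -E "eef|cont"
```

```text
eef_pos: [0.4541, 0.3517, 0.0667]
contact_force: [-5.5, -3.7, 17.7]
eef_pos: [0.4543, 0.3518, 0.0663]
contact_force: [-10.1, -7.6, 30.5]
```

Fully pressed: it bottomed at 0.066 m with over 17 N. Lift off and look at the pan from above.

```bash
python3 -m crank '[[[0,0,-40],0,255],[[0,0,-90],0,100],[[0,0,-130],0,0],[[0,0,-140],0,0],[[0,0,-140],0,0]]'|grep -E "eef|cont"; python3 go.py 0.590 0.25 0.21 85.7
```

```text
eef_pos: [0.4532, 0.3516, 0.2016]
contact_force: [0.6, 0.5, -0.8]
rows shift [-91.1 144.   -8. ] turn 0.0 | now [0.4532 0.3516 0.2016] yaw 85.7 q6 0.56 t 32.45
```

```bash
python3 -m crank '[[[-25,50,-5],0,0],[[-50,95,-5],0,0],[[-70,152,-5],0,0],[[-70,155,-5],0,0],[[-70,155,-5],0,0],[[-70,155,-5],0,0],[[-70,155,-5],0,0]]'|grep -E "eef|cont"; python3 find.py wrist 0.072; python3 go.py 0.610 0.340 0.077 85.7
```

```text
eef_pos: [0.5996, 0.2702, 0.2021]
contact_force: [1.2, 0.8, -0.0]
px [262.  99.] z 0.114 rect [610.  340.7] [78.3 44.6] 85.7 hull [[592, 380], [586, 305], [627, 301], [634, 376]]
px [261. 184.] z 0.115 rect [603.4 277.2] [47.8 46.5] 85.8 hull [[597, 302], [580, 273], [593, 256], [607, 254], [624, 265], [627, 282], [614, 300]]
px [261. 295.] z 0.114 rect [597.2 172. ] [61.6 46.1] 85.9 hull [[578, 204], [582, 144], [608, 144], [622, 198]]
rows shift [ 70.2   5.4 125.7] turn 0.1 | now [0.5997 0.2705 0.2027] yaw 85.8 q6 0.34 t 33.2
```

View pics/last.png

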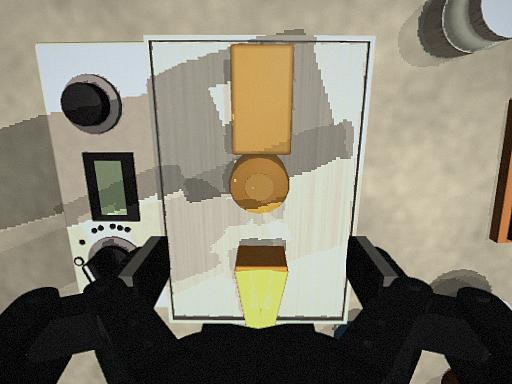

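The picture shows the block (262,99), the round (260,184) and the wedge (261,285), all flat on the pan. The round is right below, so it goes first.

```bash
python3 -m crank '[[[6,2,40],0,0],[[6,2,80],0,0],[[6,2,115],0,0],[[6,2,126],0,0],[[6,2,126],0,0],[[6,2,126],0,0]]'|grep -E "eef|cont";  python3 -m crank '[[[0,0,0],0,255],[[0,0,0],0,255],[[0,0,0],0,255],[[0,0,0],0,255],[[0,0,0],0,255],[[0,0,0],0,255]]' 35; python3 -m crank '[[[0,0,-20],0,255],[[0,0,-60],0,255],[[0,0,-110],0,255],[[0,0,-120],0,255],[[0,0,-120],0,255]]'; python3 go.py 0.476 -0.368 0.19 11.2
```

```text
eef_pos: [0.6047, 0.2763, 0.0799]
contact_force: [0.4, 0.2, 1.2]
time: 34.4
eef_pos: [0.605, 0.2759, 0.0801]
tcp_rot: [0.733, 0.68, 0.001, 0.001]
contact_force: [-2.3, 0.5, 6.2]
opening: 0.577
finger_force: 36.9
time: 34.9
eef_pos: [0.6055, 0.2759, 0.2014]
tcp_rot: [0.733, 0.68, 0.003, 0.002]
contact_force: [-0.1, -0.5, -1.5]
opening: 0.572
finger_force: 36.5
rows shift [-651.9  -81.     9.4] turn 74.5 | now [0.6055 0.2759 0.2014] yaw 85.7 q6 0.35 t 34.9
```

```bash
python3 -m crank '[[[-652,-81,0],75,255],[[-652,-81,0],75,255],[[-652,-81,0],75,255],[[-652,-81,0],75,255],[[-652,-81,0],75,255],[[-652,-81,0],75,255],[[-652,-81,0],75,255],[[-652,-81,0],75,255],[[-652,-81,0],75,255],[[-652,-81,0],75,255]]'|grep eef; python3 go.py 0.476 -0.368 0.19 11.2
```

```text
eef_pos: [0.5032, -0.2157, 0.1948]
rows shift [-54.7 144.7   4.5] turn -0.6 | now [ 0.5032 -0.2157  0.1948] yaw 10.6 q6 0.8 t 35.9
```

```bash
python3 -m crank '[[[-20,50,0],-1,255],[[-40,100,0],-1,255],[[-55,145,10],-1,255],[[-55,145,50],-1,255],[[-55,145,90],-1,255],[[-55,145,130],-1,255],[[-55,145,155],-1,255],[[-55,145,160],-1,255],[[-55,145,160],-1,255],[[-55,145,160],-1,255]]'; python3 go.py 0.476 -0.368 0.0265 11.2
```

```text
time: 36.9
eef_pos: [0.4788, -0.3679, 0.0388]
tcp_rot: [0.995, 0.102, 0.0, 0.001]
contact_force: [0.5, -0.1, -0.6]
opening: 0.574
finger_force: 36.6
rows shift [-2.7 -0.4 12.3] turn 0.5 | now [ 0.4788 -0.3679  0.0388] yaw 11.7 q6 0.54 t 36.9
```

```bash
python3 -m crank '[[[0,0,5],0,255],[[0,0,10],0,255],[[0,0,10],0,255],[[0,0,10],0,255]]'|grep -E "eef|cont"; python3 -m crank '[[[0,0,3],0,255],[[0,0,3],0,255],[[0,0,3],0,255]]'|grep -E "eef|cont"
```

```text
eef_pos: [0.4782, -0.3673, 0.028]
contact_force: [-0.2, 0.5, -1.1]
eef_pos: [0.4787, -0.3679, 0.0261]
contact_force: [-1.6, 1.6, 5.2]
```

Contact. Release and go back for the block.

```bash
python3 -m crank '[[[0,0,-1],0,70],[[0,0,-1],0,70],[[0,0,-1],0,70],[[0,0,-1],0,70],[[0,0,-30],0,70],[[0,0,-80],0,70],[[0,0,-130],0,70],[[0,0,-165],0,0],[[0,0,-165],0,0]]'|grep -E "eef|cont"; python3 find.py wrist 0.018; python3 go.py 0.610 0.340 0.20 85.7
```

```text
eef_pos: [0.4809, -0.3702, 0.1976]
contact_force: [0.0, -0.6, 0.7]
px [254. 180.] z 0.061 rect [ 481.4 -367.6] [48.4 48.5] 56.7 hull [[506, -362], [494, -347], [475, -344], [459, -357], [457, -373], [473, -391], [490, -390], [504, -377]]
rows shift [ 271.6 -667.5   -9.4] turn -74.0 | now [ 0.4796 -0.3688  0.1939] yaw 11.7 q6 0.54 t 38.55
```

```bash
python3 -m crank '[[[272,-668,-5],-74,0],[[272,-668,-5],-74,0],[[272,-668,-5],-74,0],[[272,-668,-5],-74,0],[[272,-668,-5],-74,0],[[272,-668,-5],-74,0],[[272,-668,-5],-74,0],[[272,-668,-5],-74,0],[[272,-668,-5],-74,0],[[272,-668,-5],-74,0]]'|grep eef; python3 go.py 0.610 0.340 0.20 85.7
```

```text
eef_pos: [0.5676, 0.1264, 0.1909]
rows shift [216.1  26.6  -9.3] turn 0.1 | now [0.5676 0.1264 0.1909] yaw 85.8 q6 0.12 t 39.55
```

```bash
python3 -m crank '[[[50,26,-9],0,0],[[100,26,-9],0,0],[[150,26,-9],0,0],[[200,26,-9],0,0],[[216,26,-9],0,0],[[216,26,-9],0,0],[[216,26,-9],0,0],[[216,26,-9],0,0]]'|grep eef; python3 find.py wrist .072; python3 go.py 0.610 0.340 0.077 85.7
```

```text
eef_pos: [0.6105, 0.3364, 0.2009]
px [254. 186.] z 0.114 rect [609.8 341.7] [76.7 45.3] 85.7 hull [[592, 381], [586, 306], [627, 302], [634, 377]]
rows shift [  3.8  -0.9 124.4] turn -0.1 | now [0.6108 0.3362 0.2014] yaw 85.6 q6 0.43 t 40.4
```

```bash
python3 -m crank '[[[4,-1,40],0,0],[[4,-1,80],0,0],[[4,-1,115],0,0],[[4,-1,124],0,0],[[4,-1,124],0,0],[[4,-1,124],0,0]]'|grep -E "eef|cont";  python3 -m crank '[[[0,0,0],0,255],[[0,0,0],0,255],[[0,0,0],0,255],[[0,0,0],0,255],[[0,0,0],0,255],[[0,0,0],0,255]]' 35; python3 -m crank '[[[0,0,-20],0,255],[[0,0,-60],0,255],[[0,0,-110],0,255],[[0,0,-120],0,255],[[0,0,-120],0,255]]'; python3 go.py 0.390 -0.385 0.19 11.2
```

```text
eef_pos: [0.6117, 0.3418, 0.0807]
contact_force: [-0.4, -0.6, 0.2]
time: 41.6
eef_pos: [0.611, 0.3424, 0.0803]
tcp_rot: [0.733, 0.68, 0.001, 0.0]
contact_force: [-1.2, 0.7, 4.9]
opening: 0.533
finger_force: 38.5
time: 42.1
eef_pos: [0.6116, 0.3425, 0.2016]
tcp_rot: [0.733, 0.68, 0.003, 0.001]
contact_force: [-0.1, 0.5, -1.2]
opening: 0.536
finger_force: 38.0
rows shift [-742.  -166.8    8.8] turn 74.5 | now [0.6116 0.3425 0.2016] yaw 85.7 q6 0.44 t 42.1
```

```bash
python3 -m crank '[[[-742,-167,0],74,255],[[-742,-167,0],74,255],[[-742,-167,0],74,255],[[-742,-167,0],74,255],[[-742,-167,0],74,255],[[-742,-167,0],74,255],[[-742,-167,0],74,255],[[-742,-167,0],74,255],[[-742,-167,0],74,255],[[-742,-167,0],74,255]]'|grep eef; python3 go.py 0.390 -0.385 0.19 11.2
```

```text
eef_pos: [0.4617, -0.1372, 0.1951]
rows shift [-120.2  228.3    4.8] turn 0.4 | now [ 0.4617 -0.1372  0.1951] yaw 11.6 q6 0.87 t 43.1
```

```bash
python3 -m crank '[[[-20,45,0],0,255],[[-40,90,0],0,255],[[-60,135,0],0,255],[[-85,180,0],0,255],[[-120,228,0],0,255],[[-120,228,0],0,255],[[-120,228,50],0,255],[[-120,228,100],0,255],[[-120,228,145],0,255],[[-120,228,145],0,255]]'|grep eef; python3 -m crank '[[[0,0,0],0,255],[[0,0,0],0,255],[[0,0,0],0,255]]'|grep eef; python3 go.py 0.390 -0.385 0.0265 11.2
```

```text
eef_pos: [0.3882, -0.3765, 0.0435]
eef_pos: [0.3946, -0.3857, 0.0565]
rows shift [-4.4 -1.7 30. ] turn 0.5 | now [ 0.3946 -0.3857  0.0565] yaw 11.7 q6 0.41 t 44.4
```

```bash
python3 -m crank '[[[-4,0,10],0,255],[[-4,0,20],0,255],[[-4,0,26],0,255],[[-4,0,26],0,255],[[-4,0,26],0,255]]'|grep -E "eef|cont"; python3 -m crank '[[[0,0,4],0,255],[[0,0,4],0,255],[[0,0,4],0,255]]'|grep -E "eef|cont"
```

```text
eef_pos: [0.3908, -0.3852, 0.0286]
contact_force: [3.8, 3.0, 5.7]
eef_pos: [0.3909, -0.3852, 0.0283]
contact_force: [-2.8, 10.8, 27.5]
```

The block's end is catching the board lip (slot 1 mm too far out). Lift and shift 9 mm inward.

```bash
python3 -m crank '[[[0,0,-15],0,255],[[0,0,-15],0,255],[[9,0,-15],0,255],[[9,0,-12],0,255],[[9,0,-9],0,255],[[9,0,-9],0,255],[[9,0,-9],0,255]]'|grep -E "eef|cont|open"; python3 -m crank '[[[0,0,4],0,255],[[0,0,4],0,255],[[0,0,4],0,255]]'|grep -E "eef|cont"
```

```text
eef_pos: [0.3975, -0.3825, 0.0314]
contact_force: [0.1, 0.4, -1.3]
opening: 0.531
eef_pos: [0.3981, -0.3833, 0.0284]
contact_force: [0.2, -1.3, -1.2]
```

```bash
python3 -m crank '[[[0,0,2],0,255],[[0,0,2],0,255],[[0,0,2],0,255]]'|grep -E "eef|cont"; python3 -m crank '[[[0,0,2],0,255],[[0,0,2],0,255],[[0,0,2],0,255]]'|grep -E "eef|cont"
```

```text
eef_pos: [0.398, -0.3834, 0.0282]
contact_force: [-4.7, 2.7, 9.5]
eef_pos: [0.3977, -0.3837, 0.0273]
contact_force: [-7.6, 5.1, 15.5]
```

```bash
python3 -m crank '[[[0,0,-2],0,70],[[0,0,-2],0,70],[[0,0,-2],0,70],[[0,0,-2],0,70],[[0,0,-30],0,70],[[0,0,-80],0,70],[[0,0,-130],0,70],[[0,0,-165],0,0],[[0,0,-165],0,0],[[0,0,-165],0,0]]'|grep -E "eef|cont"; python3 find.py wrist 0.018; python3 go.py 0.597 0.168 0.20 85.7
python3 - <<'E'
import cv2; cv2.imwrite("pics/blk.png",cv2.imread("pics/last.png"))
E
```

```text
eef_pos: [0.3982, -0.3832, 0.19]
contact_force: [0.4, -0.3, -0.2]
px [260.  90.] z 0.061 rect [ 479.2 -368.2] [48.  46.7] 13.2 hull [[500, -355], [479, -344], [462, -351], [459, -381], [474, -392], [494, -387], [504, -372]]
px [259. 182.] z 0.059 rect [ 397.5 -384.5] [79.9 44.9] 12.7 hull [[430, -356], [355, -372], [364, -413], [438, -397]]
rows shift [ 307.1 -498.4  -11.2] turn -74.0 | now [ 0.3975 -0.3824  0.1882] yaw 11.7 q6 0.42 t 47.85
```

View pics/blk.png

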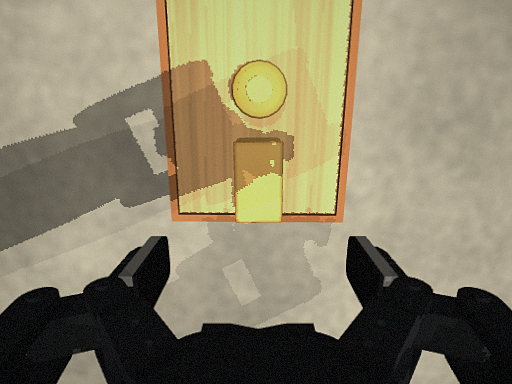

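Run:
```python
from h import *
c=cam("wrist"); P=cloud(c)
q=P[148:214,240:278].reshape(-1,3); q=q[abs(q[:,2]-.06)<.006]; d=np.c_[q[:,:2]-q[:,:2].mean(0),np.ones(len(q))]
a,*_=np.linalg.lstsq(d,q[:,2],rcond=None); print("tilt",a.round(4),len(q))
for u,v in [(190,214),(320,214),(190,221),(320,221)]: print((u,v),plane(c,[[u,v]],.024).round(4))
```

```text
tilt [ 0.0021 -0.0001  0.0596] 2497
(190, 214) [[ 0.3385 -0.3182  0.024 ]]
(320, 214) [[ 0.3675 -0.4574  0.024 ]]
(190, 221) [[ 0.3303 -0.3193  0.024 ]]
(320, 221) [[ 0.3595 -0.4595  0.024 ]]
```

Block is flat (tilt 0.002) and clear of the lip. Now the wedge.

```bash
python3 -m crank '[[[307,-498,-11],-74,0],[[307,-498,-11],-74,0],[[307,-498,-11],-74,0],[[307,-498,-11],-74,0],[[307,-498,-11],-74,0],[[307,-498,-11],-74,0],[[307,-498,-11],-74,0],[[307,-498,-11],-74,0],[[307,-498,-11],-74,0],[[307,-498,-11],-74,0]]'|grep eef; python3 go.py 0.597 0.168 0.20 85.7
```

```text
eef_pos: [0.5675, 0.0891, 0.196]
rows shift [80.8 23.6 -4.1] turn 0.1 | now [0.5675 0.0891 0.196 ] yaw 85.8 q6 0.05 t 48.9
```

```bash
python3 -m crank '[[[40,23,-4],0,0],[[81,23,-4],0,0],[[81,23,-4],0,0],[[81,23,-4],0,0],[[81,23,-4],0,0],[[81,23,-4],0,0]]'|grep eef; python3 find.py wrist .072; python3 go.py 0.597 0.168 0.077 85.7
```

```text
eef_pos: [0.597, 0.1647, 0.2019]
px [255. 189.] z 0.114 rect [596.7 162.7] [75.7 45.7] 85.6 hull [[577, 201], [583, 127], [602, 124], [622, 197]]
rows shift [  3.3  -0.3 125.2] turn -0.1 | now [0.5972 0.1647 0.2022] yaw 85.6 q6 0.18 t 49.55
```

```bash
python3 -m crank '[[[3,0,40],0,0],[[3,0,80],0,0],[[3,0,115],0,0],[[3,0,125],0,0],[[3,0,125],0,0],[[3,0,125],0,0]]'|grep -E "eef|cont";  python3 -m crank '[[[0,0,0],0,255],[[0,0,0],0,255],[[0,0,0],0,255],[[0,0,0],0,255],[[0,0,0],0,255],[[0,0,0],0,255]]' 35; python3 -m crank '[[[0,0,-10],0,255],[[0,0,-40],0,255],[[0,0,-90],0,255],[[0,0,-120],0,255],[[0,0,-120],0,255]]'; python3 find.py wrist 0.190; python3 go.py 0.5566 -0.342 0.19 11.2
```

```text
eef_pos: [0.5991, 0.1687, 0.0797]
contact_force: [0.8, 0.5, 0.3]
time: 50.75
eef_pos: [0.5982, 0.1693, 0.0793]
tcp_rot: [0.733, 0.68, 0.001, 0.0]
contact_force: [-1.9, -0.8, 4.9]
opening: 0.47
finger_force: 34.9
time: 51.25
eef_pos: [0.601, 0.1695, 0.2048]
tcp_rot: [0.733, 0.68, 0.005, 0.004]
contact_force: [0.6, 0.3, -0.6]
opening: 0.467
finger_force: 35.0
px [258. 262.] z 0.239 rect [602.  169.1] [57.5 49.1] 83.0 hull [[582, 200], [584, 145], [614, 142], [630, 194]]
rows shift [-513.    -4.4   10.6] turn 74.5 | now [0.5992 0.1693 0.2012] yaw 85.7 q6 0.19 t 51.3
```

```bash
python3 -m crank '[[[-513,-4,10],74.5,255],[[-513,-4,10],74.5,255],[[-513,-4,10],74.5,255],[[-513,-4,10],74.5,255],[[-513,-4,10],74.5,255],[[-513,-4,10],74.5,255],[[-513,-4,10],74.5,255],[[-513,-4,10],74.5,255],[[-513,-4,10],74.5,255],[[-513,-4,10],74.5,255]]'|grep eef; python3 -m crank '[[[0,0,0],0,255],[[0,0,0],0,255],[[0,0,0],0,255]]'|grep eef;python3 go.py 0.5575 -0.342 0.0255 11.2; python3 find.py wrist .018
```

```text
eef_pos: [0.5547, -0.3302, 0.1849]
eef_pos: [0.5557, -0.3277, 0.186]
rows shift [ -0.7  14.9 160.5] turn 0.0 | now [ 0.5557 -0.3277  0.186 ] yaw 11.2 q6 0.68 t 52.6
px [297. 313.] z 0.059 rect [ 425.4 -394.1] [27.8 14.1] 10.3 hull [[439, -390], [411, -390], [413, -404], [440, -397]]
```

```bash
python3 -m crank '[[[0,15,40],0,255],[[0,15,90],0,255],[[0,15,130],0,255],[[0,15,152],0,255],[[0,15,157],0,255],[[0,15,157],0,255],[[0,15,157],0,255]]'|grep -E "eef|cont"; python3 -m crank '[[[0,0,2],0,255],[[0,0,2],0,255],[[0,0,2],0,255]]'|grep -E "eef|cont"
```

```text
eef_pos: [0.5608, -0.3441, 0.0332]
contact_force: [-0.2, 0.2, -0.4]
eef_pos: [0.5597, -0.3442, 0.03]
contact_force: [0.3, -0.6, -0.8]
```

```bash
python3 -m crank '[[[-2,0,2],0,255],[[-2,0,3],0,255],[[-2,0,3],0,255]]'|grep -E "eef|cont"; python3 -m crank '[[[0,0,2],0,255],[[0,0,2],0,255],[[0,0,2],0,255]]'|grep -E "eef|cont"
```

```text
eef_pos: [0.557, -0.3441, 0.0256]
contact_force: [0.5, 0.5, -1.2]
eef_pos: [0.5573, -0.3443, 0.0254]
contact_force: [-2.6, 2.4, 6.3]
```

Seated at 0.0254, as expected. Release and check.

```bash
python3 -m crank '[[[0,0,0],0,70],[[0,0,0],0,70],[[0,0,0],0,70],[[0,0,0],0,70],[[0,0,-30],0,70],[[0,0,-80],0,70],[[0,0,-130],0,70],[[0,0,-165],0,70],[[0,0,-165],0,150],[[0,0,-165],0,150]]'|grep -E "eef|cont"; python3 find.py wrist 0.018; python3 go.py 0.4388 0.187 0.19 106.8
```

```text
eef_pos: [0.5577, -0.3445, 0.1901]
contact_force: [0.0, 0.5, -0.6]
px [257. 182.] z 0.06 rect [ 553.3 -349.4] [77.  46.3] 16.7 hull [[591, -362], [584, -316], [513, -342], [518, -360]]
px [266. 257.] z 0.061 rect [ 483.7 -367.1] [51.6 47.7] 11.1 hull [[506, -355], [473, -345], [459, -358], [460, -379], [473, -390], [492, -389], [505, -380]]
px [264. 294.] z 0.053 rect [ 441.2 -374.7] [ 3.7 41. ] 11.1 hull [[435, -355], [446, -395]]
px [265. 312.] z 0.059 rect [ 417.3 -380.2] [38.1 44.8] 11.1 hull [[432, -356], [397, -363], [409, -404], [440, -397]]
rows shift [ -12.6 -543.7   -1.4] turn -95.6 | now [ 0.5569 -0.3439  0.188 ] yaw 11.2 q6 0.67 t 55.3
```

```bash
python3 -m crank '[[[-13,-544,0],-96,150],[[-13,-544,0],-96,150],[[-13,-544,0],-96,150],[[-13,-544,0],-96,150],[[-13,-544,0],-96,150],[[-13,-544,0],-96,150],[[-13,-544,0],-96,150],[[-13,-544,0],-96,150],[[-13,-544,0],-96,150],[[-13,-544,0],-96,150]]'|grep eef; python3 go.py 0.4388 0.187 0.19 106.8
```

```text
eef_pos: [0.4461, 0.1454, 0.1864]
rows shift [42.2 -1.9 -3.6] turn -9.3 | now [0.4461 0.1454 0.1864] yaw 97.5 q6 -0.03 t 56.3
```

```bash
python3 -m crank '[[[42,-2,0],-8,150],[[42,-2,0],-9,150],[[42,-2,0],-9,150],[[42,-2,0],-9,150],[[42,-2,0],-9,150]]'|grep -E 'eef|open'
python3 - <<'E'
from h import *
c=cam("wrist"); P=cloud(c)
m=(P[...,2]>0.086)&(P[...,2]<.105)&(np.hypot(P[...,0]-.4387,P[...,1]-.1868)<.03)
pts=P[m]; print(len(pts),cv2.minAreaRect((pts[:,:2]*1000).astype(np.float32)))
E
python3 go.py 0.4388 0.187 0.071 106.8
```

```text
eef_pos: [0.4412, 0.1839, 0.1882]
opening: 0.413
839 ((439.1795959472656, 187.0885772705078), (13.859158515930176, 42.372154235839844), 17.531291961669922)
rows shift [  3.7  -1.5 117.4] turn -0.8 | now [0.4414 0.1839 0.1884] yaw 106.0 q6 -0.1 t 56.85
```

```bash
python3 -m crank '[[[4,-1,40],-1,150],[[4,-1,80],-1,150],[[4,-1,110],-1,150],[[4,-1,117],-1,150],[[4,-1,117],-1,150],[[4,-1,117],-1,150]]'|grep -E 'eef|cont'; python3 go.py 0.439 0.187 0.071 106.8;  python3 -m crank '[[[0,0,0],0,255],[[0,0,0],0,255],[[0,0,0],0,255],[[0,0,0],0,255],[[0,0,0],0,255]]' 40
```

```text
eef_pos: [0.4407, 0.1886, 0.0736]
contact_force: [0.1, 0.6, 0.8]
rows shift [-1.  -2.1  2.6] turn 0.3 | now [0.4407 0.1886 0.0736] yaw 107.1 q6 -0.11 t 57.45
time: 57.95
eef_pos: [0.4375, 0.188, 0.0739]
tcp_rot: [0.593, 0.805, -0.003, -0.001]
contact_force: [-9.5, -4.9, 10.8]
opening: 0.153
finger_force: 40.2
```

```bash
python3 -m crank '[[[0,0,0],-8,255],[[0,0,0],-16,255],[[0,0,0],-24,255],[[0,0,0],-32,255],[[0,0,0],-40,255],[[0,0,0],-48,255],[[0,0,0],-56,255],[[0,0,0],-63,255],[[0,0,0],-69,255],[[0,0,0],-69,255]]'; python3 -m crank '[[[0,0,0],0,255],[[0,0,0],0,170],[[0,0,0],0,150],[[0,0,0],0,150],[[0,0,0],0,150],[[0,0,-30],0,150],[[0,0,-75],0,150],[[0,0,-120],0,150],[[0,0,-120],0,150],[[0,0,-120],0,150]]'
python3 - <<'E'
from h import *
c=cam("wrist"); P=cloud(c)
m=(P[...,2]>0.086)&(P[...,2]<.105)&(np.hypot(P[...,0]-.4387,P[...,1]-.1868)<.03)
pts=P[m]; print(len(pts),cv2.minAreaRect((pts[:,:2]*1000).astype(np.float32)))
t=cam("top"); cv2.imwrite("pics/end.png",t["frame"])
E
```

```text
time: 58.95
eef_pos: [0.4364, 0.1867, 0.0738]
tcp_rot: [0.032, 0.999, -0.003, -0.005]
contact_force: [-12.9, -9.3, 15.2]
opening: 0.156
finger_force: 40.9
time: 59.95
eef_pos: [0.44, 0.189, 0.1934]
tcp_rot: [0.033, 0.999, 0.0, 0.002]
contact_force: [-0.5, -0.2, -0.3]
opening: 0.41
finger_force: 0.0
820 ((438.71966552734375, 187.138427734375), (13.697061538696289, 40.86006164550781), 85.7271499633789)
```

View pics/end.png

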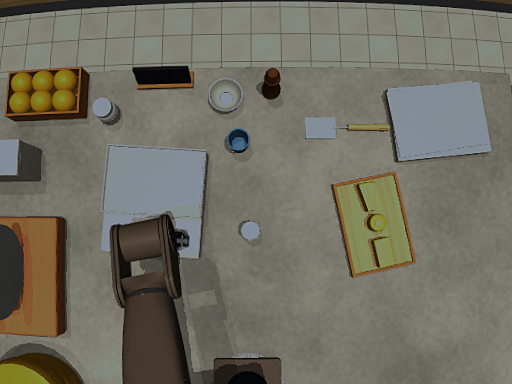

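The top view shows the wedge (367,195), the round (377,222) and the block (384,252) on the board. The jar (250,230) and cup (238,140) haven't moved. The dial bar lies at 175.7°, which is off. One last height check before handing in.

```bash
python3 find.py top 0.018 && python3 -c "
from plant import ctrl; print(ctrl.sign_off())"
```

```text
px [370. 195.] z 0.059 rect [ 550.8 -342. ] [45.6 81.4] 88.3 hull [[591, -363], [583, -320], [510, -344], [513, -364]]
px [378. 223.] z 0.061 rect [ 476.4 -369.8] [42.8 44.5] 88.6 hull [[499, -363], [485, -349], [466, -348], [454, -376], [468, -391], [484, -391]]
px [385. 253.] z 0.06 rect [ 393.8 -387. ] [79.9 47. ] 13.3 hull [[434, -402], [427, -356], [352, -374], [359, -414]]
the job is handed in; nothing more can be done
None
```

The job is handed in, though sign-off returned no verdict: I zeroed the empty scale, weighed the block, small round and wedge and pressed the key fully to print. All three now rest flat on the board, the dial is at off, and the jar and cup have not moved.

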